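# Clamp a tenoned rail in the sprung boring jig

## Robot

A 6-joint arm with a two-finger parallel gripper is mounted at the origin on the work surface. World frame = base frame: x ahead of the robot, y to its left, z up, the work surface at z = 0. Lengths are in m, angles in rad, forces in N, time in s.
With the tool pointing down it reaches from about 0.325 to 0.775 m from the base axis. Payload 5.5 kg.
Tool frame: the origin (TCP) lies at the very end of the fingers, on their centre line; the grasp point (between the pads) lies 19 mm behind it (ctrl.hold_point_z is the y of the grasp point in the tool frame, in m); y points along the fingers, z is the direction in which the jaws open and shut, and the axes are right-handed (so a half turn about y gives the same grasp; the last joint's range is limited). The gripper opens to 88 mm and grips with 3 to 60 N. Pads are 20 mm wide; open, the fingers measure 115 mm over their backs; the gripper's body (75 mm by 178 mm) begins 61 mm behind the grasp point.
Start: joints at [-0.057, 0.091, 1.231, -0, 1.82, -0.057], TCP at [0.6, -0, 0.223] pointing down, gripper open.
Joint ranges: [-2.87, 2.87], [-0.86, 2.18], [0.17, 2.46], [-1.51, 4.65], [0.06, 2.69], [-2.65, 2.65]. Speed limits (rad/s): [2.57, 2.57, 3.01, 3.14, 3.14, 3.14].

## Interface

Orientations are given as a unit quaternion [x, y, z, w].
In Python, from cell import ctrl gives the robot as it stands.
- The arm moves only by the shell command python3 -m crank 'ROWS' [FORCE]. ROWS is JSON, one flat list of numbers, 7 for each row, row after row: the shift along the tool's x, y, z normalised to -1 to 1, where 1 is 20 cm, then the turn, a rotation vector about the tool's x, y, z normalised to -1 to 1, where 1 is 45 degrees, then the opening, from 0 (shut) to 1 (fully open). A call has 1 to 20 rows; each row is the pose to reach, as a shift and turn from the pose commanded when the call began, along the tool's axes at that moment; what a row does not reach only later rows make up. A row lasts 1/12 s, in which the tool goes at most 41.7 mm and 7.16 degrees, less where a joint would pass 70% of its speed; a pose out of reach is approached as far as the arm can. A call with a number of a shift or a turn outside -1 to 1 is refused whole. A call with a gripper value outside its range is refused whole. The fingers move at their own pace and stop on an object; FORCE is the grip in N (left out, the last holds). Time passes only in rows, so rows that repeat a pose let the fingers close. It gives the time, the measured TCP pose, the force and the opening at its end, in the units of the state.
- ctrl.state(): the state, without advancing time (a new reading comes with each control period).
- ctrl.grab_frame(name): name is "scene" or "side" or "wrist"; returns a dict with "image" (480x640x3 uint8, blue, green, red), "z_map" (480x640 float32, m along the optical axis (not along the pixel's ray), 0 where there is no reading), "fx", "fy", "cx", "cy" (pixels), "view" (4x4, takes a point from world to camera coordinates). Camera axes: x right, y down, z forward; pixel columns grow to the right and rows downward; lengths in m; the calibration is good to about 2 mm. A picture is of the moment at which its call begins.
- ctrl.sign_off(): hands the job in, once; it reports no verdict.
The state is a dict: "time_s": time; "joint_positions": joint angles; "dq": joint speeds; "tau": joint torques, N m; "position": TCP position; "orientation": TCP orientation; "contact_force": force on the tool from outside, world axes, zero at the start; "wrist_torque": the same for the moment, N m; "grip_width": finger opening in m.
Only numpy, scipy, OpenCV 4.12 (cv2) and the standard library are available. Lean on these libraries where they do the work, as an engineer would, in place of code of your own. Each camera call takes 0.05 s, during which the arm holds its last target. There are 200 camera calls.

## Task

Get the tenoned rail ready for boring. Pull the jig's sprung clamp arm back until its latch catches and it stays back by itself; then take the rail out of the stock rack and load it in the jig tenon first, lying flat on the base beside the fence with the tenon under the drill bridge and both shoulders up against the bridge, and let go of it; then press the latch's trigger so that the arm snaps over and clamps the rail against the fence. Leave the other things on the bench where they are.

Things in the scene. Friction and masses are not known exactly. Their poses are not given: they have to be found in the camera images.
- jig: Boring jig, fixed: grey laminate base 12 mm thick, x -125 to 80, y -230 to 45 mm. Origin on the bench under the middle of the drill bridge's front face; +x = feed direction (the tenon goes in that way), +y towards the fence, z up. Fence: low strip, x -60 to 0, face at y = +22 mm, top 30 mm above the bench. A loaded rail's body lies at x -110 to 0, y -22 to 22, its rail_mid at (-55, 0, 32) mm.
- jig_mouth (a point): Middle of the drill bridge's front face, on top of the base (jig x 0, y 0, z 12 mm), axes as the jig's. The bridge runs from here 70 mm along +x: two uprights 14 mm thick leave an opening 36 mm wide (y -18 to 18) and 48 mm high under a roof; the rail's shoulders stop on the uprights. Its top is 84 mm above the bench.
- clamp_arm (a joint): Angle of the sprung clamp arm, rad; grows anticlockwise seen from above, pulled away from the fence. 0 = fully over, no work in the jig (its nose blocks the rail's place); about 0.2 = clamping a rail; hook catches at 0.80 (pushed aside from 0.6 on); solid stop 0.92. Spring drives it to 0: 6 N at the handle at first, 8 N near the hook, up to 12 N more to push the hook aside.
- clamp_pivot (a point): Upright axis of the clamp arm's pivot, at jig (40, -57) mm; fixed, axes as the jig's. With the joint at q the handle's axis lies at the pivot + 120 mm times (-cos(q-0.2), -sin(q-0.2)) in the jig's x, y. The steel arm and the latch lie 14 to 30 mm above the bench.
- clamp_knob (a point): Wooden handle of the clamp arm: upright round post, 22 mm in diameter, 30 to 78 mm above the bench, 120 mm from the pivot. The point is on its axis, 58 mm above the bench. It may turn between the fingers as the arm swings.
- trigger (a joint): Angle of the latch (hook and trigger are one steel rocker on an upright pivot), rad: 0 = at rest, hook in; the cocked arm slips off at about 0.2; end stop 0.35. A spring returns it to 0. It grows when the paddle is pushed along the paddle's -y axis: about 4 to 9 N over 8 to 10 mm.
- trigger_paddle (a point): Trigger: upright steel paddle at the latch's free end, 26 mm wide (its x axis), 9 mm thick (its y axis), 30 to 75 mm above the bench, 45 mm from the latch's pivot. The point is in its middle, 56 mm above the bench. Push it along its -y axis: away from the robot and towards the fence side, jig direction (0.83, 0.56) at rest.
- rack: Stock rack, fixed: low brown wooden box open at its front, 131 mm deep, 61 mm tall. Origin on the bench in the middle of the rail's slot, at its mouth; +x points straight out of the slot. Slot 56 mm wide, 52 mm high, no floor (the rail lies on the bench); a second slot on its +y side (to y = 103 mm) holds fixed stock.
- rail_mid (a point): Tenoned rail of light timber, loose, 0.12 to 0.24 kg: body 110 x 44 x 40 mm high; at its +x end a tenon 55 mm long, 22 wide, 40 high, centred, leaving two 11 mm shoulders. Point: centre of the body, half-way up; x along the rail to the tenon, z up. Shoulders at x = +55, tenon tip +110, tail -55 mm. It starts flat in the rack, only the tenon sticking out.
- tenon_mid (a point): Centre of the rail's tenon, 82.5 mm ahead of rail_mid, half-way up; same axes.
- tape: Bystander: tape measure, a rounded box 68 x 36 x 66 mm standing on its base; origin under its middle.
- sanding_block: Bystander: cork sanding block 110 x 60 x 28 mm; origin under its middle.
- glue: Bystander: white plastic glue bottle, diameter 60 mm, 170 mm tall, upright; origin under its middle.
- mallet: Bystander: joiner's wooden mallet lying flat, 270 mm long, head 75 x 120 x 60 mm at its +x end; origin under its middle.
- driver: Bystander: grey-handled screwdriver, 200 mm long, lying along its x axis; origin under its middle.
- filler: Bystander: upright tin, diameter 84 mm, 70 mm tall; origin under its middle.
- offcut: Bystander: dark timber offcut 150 x 45 x 22 mm, lying flat; origin under its middle.
Not all that is in view belongs to the job. What is shaped like the part that bears rail_mid but pink or yellow is not meant.

How it is judged:
By the outcome, as a careful person would: the job done as asked, in the order asked, and still so for the second after the job is handed in, with the robot touching nothing.
It also fails if it takes over 72 s, if anything falls off the work surface, if the arm or the gripper's body presses on something with over 40 N, if the wrist force passes 120 N, or if a joint passes its speed limit or range.

## Working session

There is one attempt and no reset: what is moved stays moved. The work goes in short steps, Python scripts to look and compute and a shell command to move; the robot and the scene stay as the last step left them, time stands still between calls to the robot, and variables do not carry over. Pictures are saved under pics/ and viewed, about 8 in all and at most 12, crops included, and the job is handed in when it is done.

```bash
mkdir -p pics; ls; python3 - <<'E'
from cell import ctrl
import cv2,numpy as np
print(ctrl.state()); print(ctrl.hold_point_z)
for n in ("scene","side"):
    f=ctrl.grab_frame(n); cv2.imwrite(f"pics/{n}0.png",f["image"]); np.savez(f"pics/{n}0.npz",**f)
    print(n,f["fx"],f["fy"],f["cx"],f["cy"],np.round(f["view"],3).tolist())
E
```

```text
pics
{'time_s': 0.0, 'joint_positions': array([-5.67181258e-02,  9.18270858e-02,  1.23188576e+00, -1.50751307e-05,
        1.81984661e+00, -5.66803202e-02]), 'dq': array([ 0.00033201,  0.00072978, -0.00088557,  0.00178248,  0.00015248,
       -0.00027262]), 'tau': array([-3.13584051e-04, -4.46447504e+01, -4.06449509e+01,  6.96761138e-02,
        2.93726998e-02, -1.50731516e-04]), 'position': array([5.99681742e-01, 3.05353637e-07, 2.21526014e-01]), 'orientation': array([-0.50045628,  0.50052547, -0.4994948 ,  0.49952248]), 'contact_force': array([-0.08446824,  0.01227876, -0.41876721]), 'wrist_torque': array([-0.03269041,  0.03146616, -0.0069296 ]), 'grip_width': 0.08800439297044448}
-0.0187
scene 489.93086679805384 489.93086679805384 321.2573517922003 239.86339265436425 [[0.079, 0.997, -0.006, -0.015], [0.709, -0.06, -0.703, -0.305], [-0.701, 0.051, -0.711, 1.534], [0.0, 0.0, 0.0, 1.0]]
side 549.8015488554528 549.8015488554528 323.64092575438156 245.19243928536196 [[0.863, -0.505, 0.01, -0.426], [-0.371, -0.648, -0.665, 0.227], [0.343, 0.57, -0.747, 1.273], [0.0, 0.0, 0.0, 1.0]]
```

View pics/scene0.png

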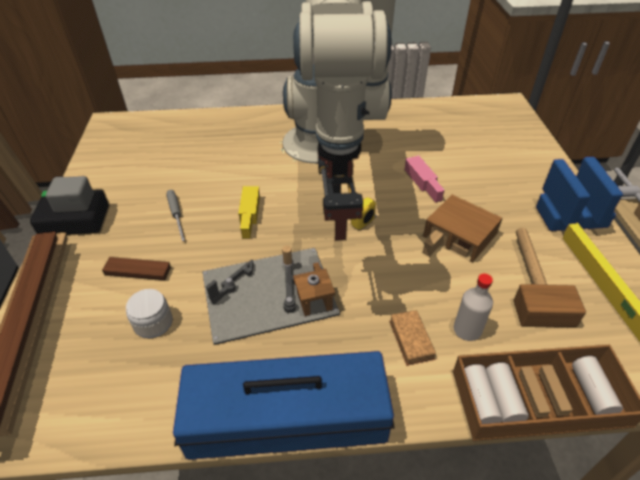

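View pics/side0.png

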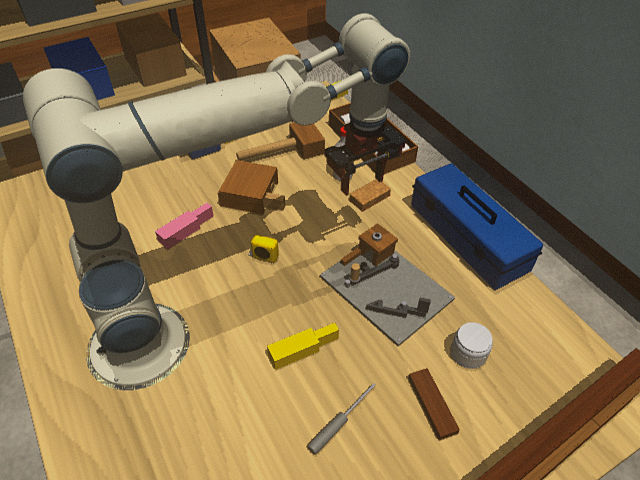

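Scene view: jig base spans (204,267)-(338,318) with the bridge at (315,288). The rack is at (463,220) with its mouth towards the viewer. The pink rail at (424,178) and the yellow rail at (249,210) are decoys. Next, close crops.

```bash
cat > h.py <<'E'
import numpy as np,cv2
from cell import ctrl
from scipy.spatial.transform import Rotation as R
def load(n): return dict(np.load(f"pics/{n}.npz"))
def cloud(f):
    v,u=np.mgrid[0:480,0:640]; z=f["z_map"]
    c=np.stack([(u-f["cx"])/f["fx"]*z,(v-f["cy"])/f["fy"]*z,z],-1)
    V=np.array(f["view"]); return (c-V[:3,3])@V[:3,:3]
def ray(f,u,v,h):
    V=np.array(f["view"]); o=-V[:3,:3].T@V[:3,3]
    d=V[:3,:3].T@np.array([(u-f["cx"])/f["fx"],(v-f["cy"])/f["fy"],1]); return o+d*(h-o[2])/d[2]
def proj(f,p):
    V=np.array(f["view"]); c=V[:3,:3]@np.array(p)+V[:3,3]; return np.array([f["fx"]*c[0]/c[2]+f["cx"],f["fy"]*c[1]/c[2]+f["cy"]])
E
python3 - <<'E'
from h import *
s=load("scene0");d=load("side0")
a=cv2.resize(s["image"][185:345,195:355],(400,400),interpolation=cv2.INTER_CUBIC)
b=cv2.resize(s["image"][180:280,410:510],(400,400),interpolation=cv2.INTER_CUBIC)
c=cv2.resize(d["image"][215:345,315:460],None,fx=2.75,fy=2.3,interpolation=cv2.INTER_CUBIC)[:300,:400]
c=cv2.resize(d["image"][215:345,315:460],(400,200));e=cv2.resize(d["image"][150:220,210:300],(400,200))
cv2.imwrite("pics/crop1.png",np.vstack([np.hstack([a,b]),np.hstack([c,e])]))
P=cloud(s);Q=cloud(d)
for n,p,f in(("scene",P,s),("side",Q,d)):
    hsv=cv2.cvtColor(f["image"],cv2.COLOR_BGR2HSV)
    m=(p[...,2]>.006)&(p[...,2]<.018)&(hsv[...,1]<50)&(p[...,0]>.3)
    k,l,st,ce=cv2.connectedComponentsWithStats(m.astype(np.uint8))
    i=1+np.argmax(st[1:,4]); pts=p[l==i]; print(n,st[i],pts[:,2].mean())
    r=cv2.minAreaRect(pts[:,:2].astype(np.float32)*1000); print(r,cv2.boxPoints(r).round(1).tolist())
    # rack top
    m=(abs(p[...,2]-.061)<.006)&(p[...,1]>.1)&(p[...,1]<.45)&(p[...,0]<.65)&(p[...,0]>.25)&(hsv[...,1]>80)
    k,l,st,ce=cv2.connectedComponentsWithStats(m.astype(np.uint8))
    i=1+np.argmax(st[1:,4]); pts=p[l==i]; print("rack",st[i],pts[:,2].mean())
    r=cv2.minAreaRect(pts[:,:2].astype(np.float32)*1000); print(r,cv2.boxPoints(r).round(1).tolist())
E
```

```text
scene [ 206  256  133   87 5267] 0.011275256378742653
((592.1251831054688, -150.79010009765625), (203.73475646972656, 272.55889892578125), 11.370585441589355) [[465.3999938964844, -37.29999923706055], [519.0999755859375, -304.5], [718.9000244140625, -264.29998779296875], [665.0999755859375, 2.9000000953674316]]
rack [ 426  194   77   52 2090] 0.06018997853653907
((442.1069030761719, 330.857666015625), (141.8094940185547, 129.7842254638672), 44.91849899291992) [[346.1000061035156, 326.70001220703125], [437.70001220703125, 234.8000030517578], [538.0999755859375, 335.0], [446.5, 426.8999938964844]]
side [ 321  251  133   94 4726] 0.01045962777036835
((585.84716796875, -152.92019653320312), (208.02264404296875, 275.621826171875), 11.18059253692627) [[457.1000061035156, -37.900001525878906], [510.5, -308.29998779296875], [714.5999755859375, -267.8999938964844], [661.2000122070312, 2.4000000953674316]]
rack [ 219  160   58   40 1449] 0.059733148547322104
((437.73883056640625, 329.9361572265625), (148.6830291748047, 127.26703643798828), 45.29806137084961) [[340.20001220703125, 321.8999938964844], [430.70001220703125, 232.3000030517578], [535.2999877929688, 338.0], [444.79998779296875, 427.5]]
```

View pics/crop1.png

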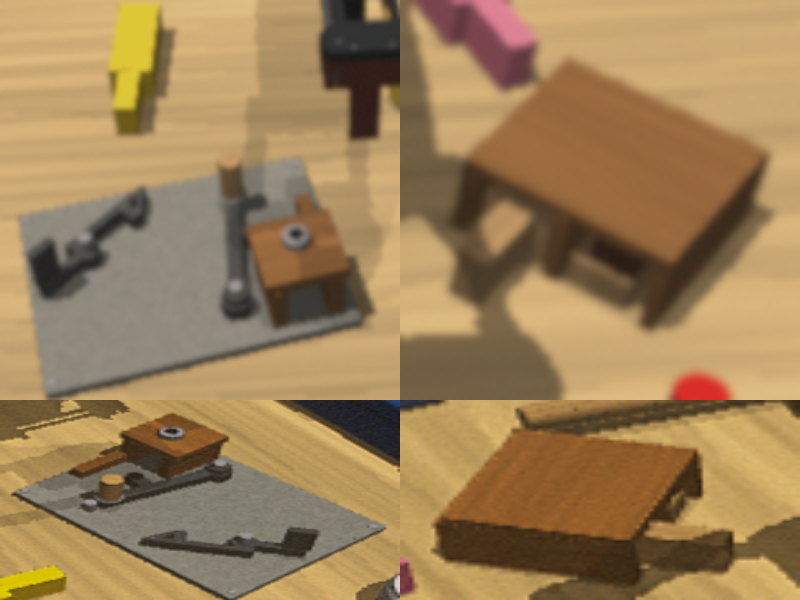

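Crops: the arm is at q≈0 with its knob at about (287,256). The paddle is at (212,290), the latch hook at (250,266), and the bridge top at (313,283). The rack's left slot (scene ~(432,240)) has a natural-timber tenon sticking out. That one is the target, rather than pink (424,178), yellow (249,210) or the fixed stock at ~(455,248).

```bash
python3 - <<'E'
from h import *
for n in("scene0","side0"):
    f=load(n);p=cloud(f);hsv=cv2.cvtColor(f["image"],cv2.COLOR_BGR2HSV)
    def reg(name,zl,zh,c,r,extra=True):
        m=(p[...,2]>zl)&(p[...,2]<zh)&(np.hypot(p[...,0]-c[0],p[...,1]-c[1])<r)&extra
        m=m.astype(np.uint8); k,l,st,ce=cv2.connectedComponentsWithStats(m)
        if k<2: print(n,name,"none");return
        i=1+np.argmax(st[1:,4]); q=p[l==i]; rr=cv2.minAreaRect((q[:,:2]*1000).astype(np.float32))
        print(n,name,"n",len(q),"mean",(q.mean(0)*1000).round(1),"rect",np.round(rr[0],1),np.round(rr[1],1),round(rr[2],1),"med",np.median(q*1000,0).round(1)); return q
    reg("bridge",.078,.09,(.627,-.05),.08)
    reg("knob",.068,.084,(.525,-.105),.05)
    reg("paddle",.062,.082,(.6,-.27),.08)
    reg("latch",.022,.036,(.57,-.22),.09)
    reg("tenon",.033,.046,(.5,.225),.06)
    for nm,lo,hi in(("pink",(140,60,90),(175,255,255)),("yellow",(22,150,120),(32,255,255))):
        mm=cv2.inRange(hsv,lo,hi)>0; reg(nm,.03,.05,(.45,.05),.4,mm)
E
```

```text
scene0 bridge n 91 mean [624.7 -51.1  82.6] rect [623.7 -50.5] [23.6 22. ] 29.2 med [625.3 -51.3  82.6]
scene0 knob n 72 mean [ 526.7 -104.3   75.4] rect [ 525.4 -104.1] [20.5 19.4] 60.5 med [ 527.8 -103.9   76.3]
scene0 paddle n 84 mean [ 613.  -267.    70.3] rect [ 611.4 -266.7] [12.9 27.4] 51.9 med [ 613.9 -267.2   71.3]
scene0 latch n 369 mean [ 564.4 -227.6   28.3] rect [ 565.5 -228.8] [ 32.7 144.4] 46.1 med [ 566.9 -229.6   28.7]
scene0 tenon n 188 mean [482.  249.3  38.5] rect [480.3 250. ] [30.6 58.9] 55.0 med [482.  249.6  38.7]
scene0 pink n 472 mean [232.  283.1  38.2] rect [235.3 285.4] [161.3  40.7] 14.2 med [230.9 284.1  38.6]
scene0 yellow n 637 mean [ 323.5 -200.7   38.5] rect [ 327.5 -201.6] [ 44.2 168.8] 85.5 med [ 322.3 -201.5   38.8]
side0 bridge n 54 mean [618.4 -52.4  81.9] rect [617.8 -52.4] [21.5 21.5] 73.9 med [619.  -53.1  81.7]
side0 knob n 61 mean [ 518.4 -107.3   74.8] rect [ 518.1 -106.1] [17.7 22.2] 3.2 med [ 517.9 -107.2   75.4]
side0 paddle n 65 mean [ 605.6 -269.1   70.2] rect [ 606.  -268.4] [13.6 25.5] 37.3 med [ 605.1 -268.7   70.7]
side0 latch n 356 mean [ 554.3 -229.1   27.9] rect [ 560.3 -230. ] [ 32.  144.1] 46.3 med [ 552.3 -232.8   27.8]
side0 tenon n 129 mean [475.2 247.9  37.9] rect [477.5 248.9] [29.8 54.1] 44.2 med [474.8 248.1  38.1]
side0 pink n 574 mean [214.6 284.1  39. ] rect [226.4 288.6] [166.1  48.1] 15.6 med [210.7 284.3  39.1]
side0 yellow n 1085 mean [ 310.8 -203.1   38.4] rect [ 324. -203.] [ 49.1 164.8] 85.7 med [ 307.7 -204.    38.5]
```

```bash
python3 -m crank '[0.525,0.36,-0.385,0,1,0,1, 0.525,0.36,-0.385,0,1,0,1, 0.525,0.36,-0.385,0,1,0,1, 0.525,0.36,-0.385,0,1,0,1, 0.525,0.36,-0.385,0,1,0,1, 0.525,0.36,-0.385,0,1,0,1, 0.525,0.36,-0.385,0,1,0,1, 0.525,0.36,-0.385,0,1,0,1]' 25
python3 -m crank '[0,0,0,0,1,0,0.6, 0,0,0,0,1,0,0.6, 0,0,0,0,1,0,0.6, 0,0,0,0,1,0,0.6, 0,0,0,0,1,0,0.6, 0,0,0,0,1,0,0.6, 0,0,0,0,1,0,0.6, 0,0,0,0,1,0,0.6, 0,0,0,0,1,0,0.6]'
python3 - <<'E'
from h import *
f=ctrl.grab_frame("wrist");cv2.imwrite("pics/w1.png",f["image"]);np.savez("pics/w1.npz",**f)
st=ctrl.state();print(R.from_quat(st["orientation"]).as_matrix().round(3))
print(proj(f,[.523,-.105,.078]),proj(f,[.591,-.0575,.012]))
E
```

```text
time_s: 0.77
position: [0.5226, -0.1052, 0.1501]
orientation: [-0.27, 0.654, -0.653, 0.27]
contact_force: [0.7, 0.5, 0.3]
grip_width: 0.0878
time_s: 1.52
position: [0.523, -0.1049, 0.1504]
orientation: [-0.001, 0.707, -0.707, 0.001]
contact_force: [0.1, 0.4, -0.2]
grip_width: 0.0525
[[-1.    -0.     0.003]
 [-0.003  0.    -1.   ]
 [ 0.    -1.    -0.   ]]
[313.55065147 249.8821344 ] [250.83540018 137.62413417]
```

View pics/w1.png

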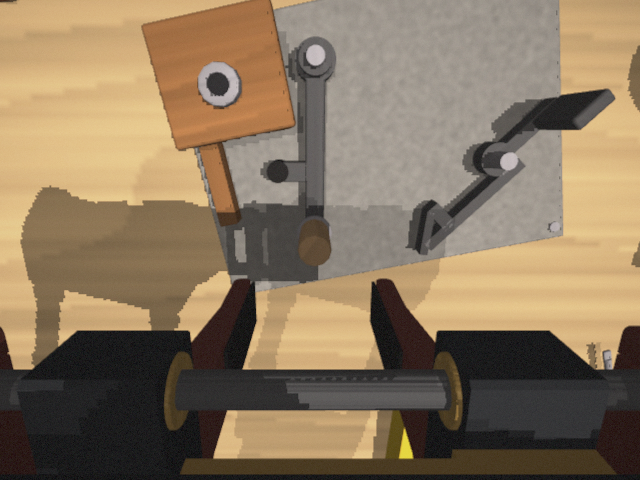

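Wrist view: knob top at (314,240), bridge front top edge from (177,150) to (295,125), pivot cap at (315,55), paddle top at (590,108), and the base's near corner at (562,236).

```bash
python3 - <<'E'
from h import *
f=load("w1")
a=ray(f,177,150,.084);b=ray(f,295,125,.084);print("bridge",a,b,np.hypot(*(a-b)[:2]),"yaw",np.degrees(np.arctan2(*(-(a-b)[:2]*[1,-1]))))
print("bridge mid",(a+b)/2)
print("drum",ray(f,219,84,.084),"knob",ray(f,314,239,.078),"pivot",ray(f,315,55,.036),"paddle",ray(f,575,125,.075),ray(f,612,94,.075))
c=ray(f,562,237,.012);d=ray(f,228,289,.012);print("corner",c)
# base near edge via mask
img=cv2.cvtColor(f["image"],cv2.COLOR_BGR2HSV)
P=cloud(f);print("depth knob",P[236,314],"drumtop",P[105,200],"base",P[150,400])
y=np.radians(11.3);J=np.array([[np.cos(y),-np.sin(y)],[np.sin(y),np.cos(y)]])
for o in([.591,-.0575],):
    o=np.array(o)
    for n,p in dict(pivot=(40,-57),knob0=(-77.6,-33.2),corner=(-125,-230)).items(): print(n,o+J@(np.array(p)/1000))
print("jig of corner->origin",c[:2]-J@np.array([-.125,-.230]))
E
```

```text
bridge [ 0.5857049  -0.02547805  0.084     ] [ 0.5997463  -0.09422883  0.084     ] 0.07017001734097497 yaw 11.543129346828861
bridge mid [ 0.5927256  -0.05985344  0.084     ]
drum [ 0.62150356 -0.05226248  0.084     ] knob [ 0.5302675 -0.1052703  0.078    ] pivot [ 0.64425829 -0.10576041  0.036     ] paddle [ 0.60007688 -0.26000624  0.075     ] [ 0.61736912 -0.27819837  0.075     ]
corner [ 0.51327479 -0.30715886  0.012     ]
depth knob [ 0.53260539 -0.10526104  0.0792699 ] drumtop [ 0.61088716 -0.03859111  0.07592325] base [ 0.58220383 -0.17034549  0.01481616]
pivot [ 0.64139352 -0.10555719]
knob0 [ 0.52140971 -0.10526183]
corner [ 0.51349078 -0.30753464]
jig of corner->origin [ 0.59078401 -0.05712422]
```

```bash
python3 -m crank '[0,0.2,0,0,0,0,0.6, 0,0.4,0,0,0,0,0.6, 0,0.55,0,0,0,0,0.6, 0,0.55,0,0,0,0,0.6, 0,0.55,0,0,0,0,0.1, 0,0.55,0,0,0,0,0.1, 0,0.55,0,0,0,0,0.1, 0,0.55,0,0,0,0,0.1, 0,0.55,0,0,0,0,0.1, 0,0.55,0,0,0,0,0.1]' 25
python3 - <<'E'
from h import *
s=ctrl.state();p=s["position"];Rt=R.from_quat(s["orientation"]).as_matrix()
y=np.radians(11.4);J=np.array([[np.cos(y),-np.sin(y)],[np.sin(y),np.cos(y)]]);pv=np.array([.591,-.0575])+J@[.04,-.057]
print(pv,"r",np.hypot(*(p[:2]-pv)))
h=lambda q:pv+.12*J@[-np.cos(q-.2),-np.sin(q-.2)]
for q in(.1,.2,.3,.4,.5,.6,.7,.8,.86,.89):
    d=np.append(h(q)-h(0),0); t=Rt.T@d/.2; print(q,t.round(3),"turn",round(-np.degrees(q)/45,3))
E
```

```text
time_s: 2.4
position: [0.5242, -0.1058, 0.0427]
orientation: [-0.001, -0.706, 0.708, -0.001]
contact_force: [-0.2, -1.7, 5.6]
grip_width: 0.0218
[ 0.64147732 -0.10546916] r 0.11730406058202801
0.1 [-0.003  0.     0.06 ] turn -0.127
0.2 [-0.012  0.     0.119] turn -0.255
0.3 [-0.027  0.     0.177] turn -0.382
0.4 [-0.047  0.001  0.234] turn -0.509
0.5 [-0.073  0.001  0.288] turn -0.637
0.6 [-0.104  0.001  0.339] turn -0.764
0.7 [-0.141  0.001  0.387] turn -0.891
0.8 [-0.182  0.001  0.431] turn -1.019
0.86 [-0.208  0.002  0.455] turn -1.095
0.89 [-0.222  0.002  0.466] turn -1.133
```

```bash
python3 -m crank '[-0.003,-0.01,0.06,0,-0.12,0,0.1, -0.003,-0.01,0.06,0,-0.12,0,0.1, -0.012,-0.01,0.119,0,-0.25,0,0.1, -0.027,-0.01,0.177,0,-0.38,0,0.1, -0.047,-0.01,0.234,0,-0.5,0,0.1, -0.073,-0.01,0.288,0,-0.63,0,0.1, -0.104,-0.01,0.339,0,-0.76,0,0.1, -0.141,-0.01,0.387,0,-0.89,0,0.1, -0.16,-0.01,0.41,0,-0.95,0,0.1, -0.182,-0.01,0.431,0,-1,0,0.1, -0.195,-0.01,0.443,0,-1,0,0.1, -0.208,-0.01,0.455,0,-1,0,0.1, -0.215,-0.01,0.46,0,-1,0,0.1, -0.215,-0.01,0.46,0,-1,0,0.1]' 30
python3 - <<'E'
from h import *
s=ctrl.state();p=s["position"];y=np.radians(11.4);J=np.array([[np.cos(y),-np.sin(y)],[np.sin(y),np.cos(y)]]);pv=np.array([.6415,-.1055])
v=J.T@(p[:2]-pv);print(v,np.hypot(*v),"q",np.arctan2(-v[1],-v[0])+.2)
f=ctrl.grab_frame("wrist");cv2.imwrite("pics/w2.png",f["image"]);np.savez("pics/w2.npz",**f)
E
```

```text
time_s: 3.57
position: [0.5641, -0.1961, 0.0426]
orientation: [-0.272, 0.655, -0.652, 0.269]
contact_force: [-9.3, 3.7, 4.7]
grip_width: 0.0218
[-0.09379437 -0.07347183] 0.11914484210042965 q 0.8644925666395364
```

View pics/w2.png

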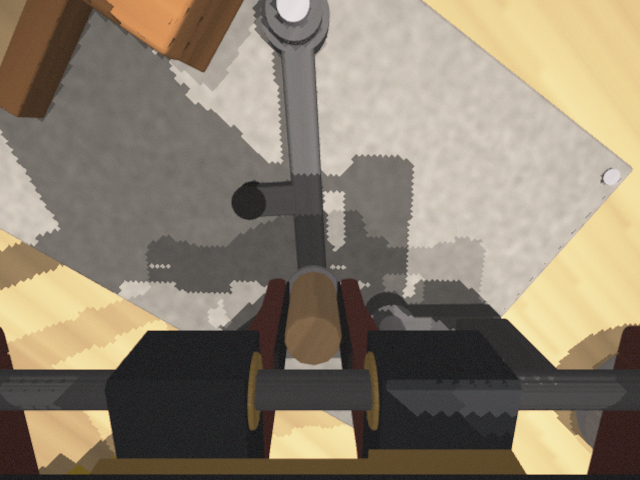

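Wrist view: the knob is at (313,335) between the pads and the arm is pulled back beside the latch hook; measured q ≈ 0.86. I'll ease back onto the hook and let go.

```bash
python3 -m crank '[0,0,-0.015,0,0,0,0.1, 0,0,-0.03,0,0,0,0.1, 0,0,-0.04,0,0,0,0.1, 0,0,-0.04,0,0,0,0.1]'
python3 -m crank '[0,0,0,0,0,0,0.3, 0,0,0,0,0,0,0.5, 0,0,0,0,0,0,0.5, 0,-0.2,0,0,0,0,0.5, 0,-0.4,0,0,0,0,0.5, 0,-0.6,0,0,0,0,0.5, 0,-0.65,0,0,0,0,0.5, 0,-0.65,0,0,0,0,0.5]'
python3 - <<'E'
from h import *
f=ctrl.grab_frame("wrist");cv2.imwrite("pics/w3.png",f["image"]);np.savez("pics/w3.npz",**f)
y=np.radians(11.4);J=np.array([[np.cos(y),-np.sin(y)],[np.sin(y),np.cos(y)]]);pv=np.array([.6415,-.1055])
for q in(.2,.6,.8): print(q,proj(f,np.append(pv+.12*J@[-np.cos(q-.2),-np.sin(q-.2)],.078)))
E
```

```text
time_s: 3.95
position: [0.5599, -0.1917, 0.0428]
orientation: [0.271, -0.653, 0.653, -0.27]
contact_force: [-2.2, -1.4, 0.3]
grip_width: 0.0218
time_s: 4.62
position: [0.5624, -0.192, 0.1782]
orientation: [0.268, -0.651, 0.655, -0.273]
contact_force: [0.4, -0.6, 0.2]
grip_width: 0.0437
0.2 [210.49258487 216.08869706]
0.6 [274.53480421 240.62507153]
0.8 [308.08785693 243.30338543]
```

View pics/w3.png

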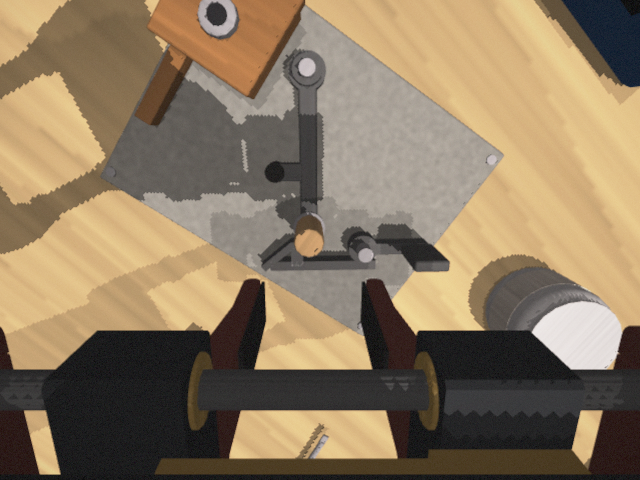

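Wrist view: the knob rests at (309,242), where q = 0.80 projects, and nothing holds it, so the arm is latched. On to the tenon.

```bash
python3 -m crank '[-0.64,-0.12,-0.92,0,0,0,1, -0.64,-0.12,-0.92,0,0,0,1, -0.64,-0.12,-0.92,0,0,0,1, -0.64,-0.12,-0.92,0,0,0,1, -0.64,-0.12,-0.92,0,0,0,1, -0.64,-0.12,-0.92,0,0,0,1, -0.64,-0.12,-0.92,0,0,0,1]'
python3 -m crank '[-0.64,0,-0.92,0,-1,0,1, -0.64,0,-0.92,0,-1,0,1, -0.64,0,-0.92,0,-1,0,1, -0.64,0,-0.92,0,-1,0,1, -0.64,0,-0.92,0,-1,0,1, -0.64,0,-0.92,0,-1,0,1, -0.64,0,-0.92,0,-1,0,1, -0.64,0,-0.92,0,-1,0,1]'
python3 -m crank '[0,0,0,0,-1,0,0.6, 0,0,0,0,-1,0,0.6, 0,0,0,0,-1,0,0.6, 0,0,0,0,-1,0,0.6, 0,0,0,0,-1,0,0.6, 0,0,0,0,-1,0,0.6, 0,0,0,0,-1,0,0.6, 0,0,0,0,-1,0,0.6]'
python3 - <<'E'
from h import *
f=ctrl.grab_frame("wrist");cv2.imwrite("pics/w4.png",f["image"]);np.savez("pics/w4.npz",**f)
s=ctrl.state();print(s["position"],s["joint_positions"],R.from_quat(s["orientation"]).as_matrix().round(3))
E
```

```text
time_s: 5.25
position: [0.5195, 0.0329, 0.1944]
orientation: [-0.273, 0.653, -0.652, 0.271]
contact_force: [-0.2, -0.5, -0.6]
grip_width: 0.0862
time_s: 5.92
position: [0.4807, 0.25, 0.1936]
orientation: [0.502, -0.5, 0.499, -0.499]
contact_force: [0.2, -0.4, -0.3]
grip_width: 0.0877
time_s: 6.58
position: [0.4815, 0.2482, 0.1948]
orientation: [0.654, -0.272, 0.271, -0.652]
contact_force: [0.3, 0.4, 0.4]
grip_width: 0.0527
[0.48145874 0.24843898 0.19501355] [ 4.13824278e-01 -6.74167585e-02  1.43924618e+00 -3.88527886e-04
  1.77209500e+00 -3.67385585e-01] [[ 0.704 -0.002  0.71 ]
 [-0.71  -0.001  0.704]
 [-0.    -1.    -0.002]]
```

View pics/w4.png

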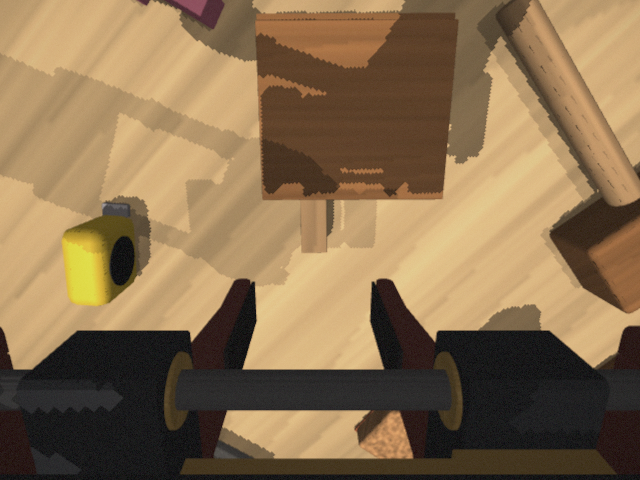

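Wrist view: tenon between u 301–326, mouth edge at v≈200, tip at v≈250, centred at (313,225). The tape is off to the left and the mallet to the right.

```bash
python3 - <<'E'
from h import *
f=load("w4");s=ctrl.state();p=s["position"];Rt=R.from_quat(s["orientation"]).as_matrix()
V=f["view"];print("cam",-V[:3,:3].T@V[:3,3], "axis",V[2,:3])
for n,u,v,h in(("tipL",302,251,.04),("tipR",326,251,.04),("baseL",300,200,.04),("baseR",326,200,.04),("rackL",263,198,.061),("rackR",443,198,.061),("rackBL",257,14,.061),("rackBR",457,14,.061)):
    w=ray(f,u,v,h); print(n,w.round(4),"tool mm",(Rt.T@(w-p)*1000).round(1))
E
```

```text
cam [0.42685284 0.3028085  0.35836739] axis [ 0.19398583 -0.19902051 -0.96060415]
tipL [0.4916 0.2231 0.04  ] tool mm [ 25.2 155.  -10.3]
tipR [0.5063 0.2377 0.04  ] tool mm [ 25.2 155.   10.5]
baseL [0.4592 0.2538 0.04  ] tool mm [-19.5 155.1 -11.7]
baseR [0.4746 0.2691 0.04  ] tool mm [-19.5 155.   10. ]
rackL [0.4355 0.2379 0.061 ] tool mm [-24.8 134.1 -39.7]
rackR [0.5348 0.3366 0.061 ] tool mm [-25.  133.8 100.3]
rackBL [0.346  0.3287 0.061 ] tool mm [-152.3  134.2  -39.4]
rackBR [0.4434 0.4253 0.061 ] tool mm [-152.3  133.9   97.8]
```

```bash
python3 -m crank '[0.05,0.2,0,0,0,0,0.6, 0.05,0.4,0,0,0,0,0.6, 0.05,0.6,0,0,0,0,0.6, 0.05,0.75,0,0,0,0,0.6, 0.05,0.85,0,0,0,0,0.6, 0.05,0.92,0,0,0,0,0.6, 0.05,0.92,0,0,0,0,0.6, 0.05,0.92,0,0,0,0,0.1, 0.05,0.92,0,0,0,0,0.1, 0.05,0.92,0,0,0,0,0.1, 0.05,0.92,0,0,0,0,0.1, 0.05,0.92,0,0,0,0,0.1]' 30
python3 -m crank '[0.05,-0.005,0,0,0,0,0.1, 0.12,-0.005,0,0,0,0,0.1, 0.19,-0.005,0,0,0,0,0.1, 0.26,-0.005,0,0,0,0,0.1, 0.33,-0.005,0,0,0,0,0.1, 0.4,-0.005,0,0,0,0,0.1, 0.47,-0.005,0,0,0,0,0.1, 0.54,-0.005,0,0,0,0,0.1, 0.61,-0.005,0,0,0,0,0.1, 0.68,-0.005,0,0,0,0,0.1, 0.73,-0.005,0,0,0,0,0.1, 0.73,0,0,0,0,0,0.1, 0.73,0,0,0,0,0,0.1]'
```

```text
time_s: 7.63
position: [0.4889, 0.243, 0.0139]
orientation: [-0.653, 0.27, -0.271, 0.654]
contact_force: [0.2, -0.7, -0.2]
grip_width: 0.0227
time_s: 8.72
position: [0.5936, 0.1376, 0.0139]
orientation: [0.653, -0.27, 0.273, -0.653]
contact_force: [1.3, -3.4, 6.3]
grip_width: 0.0218
```

```bash
python3 -m crank '[0,0,0,0,0,0,0.5, 0,0,0,0,0,0,0.8, 0,0,0,0,0,0,0.8, 0,-0.2,0,0,0,0,0.8, -0.1,-0.4,0,0,0,0,0.8, -0.3,-0.6,0,0,0,0,0.8, -0.5,-0.7,0,0,0,0,0.8, -0.61,-0.7,0,0,0,0,0.8, -0.61,-0.7,0,0,0,0,0.8, -0.61,-0.7,0,0,0,0,0.8]'
python3 - <<'E'
from h import *
f=ctrl.grab_frame("wrist");cv2.imwrite("pics/w5.png",f["image"]);np.savez("pics/w5.npz",**f)
s=ctrl.state();p=s["position"];Rt=R.from_quat(s["orientation"]).as_matrix();P=(cloud(f)-p)@Rt*1000
z=cloud(f)[...,2]
m=((z>.03)&(z<.047)&(abs(P[...,2])<35)&(abs(P[...,0]-20)<140)).astype(np.uint8);k,l,st,c=cv2.connectedComponentsWithStats(m)
i=1+np.argmax(st[1:,4]);q=P[l==i];print(st[i],q.mean(0),q.min(0),q.max(0),cv2.minAreaRect(q[:,[0,2]].astype(np.float32)))
E
```

```text
time_s: 9.55
position: [0.5045, 0.2274, 0.1537]
orientation: [-0.653, 0.269, -0.27, 0.654]
contact_force: [-0.3, 0.4, -0.0]
grip_width: 0.0703
[ 282  204   60  165 8557] [ 33.78997019 111.13610316  -1.22805132] [-23.58409918 108.32991479 -23.27792359] [112.46837472 122.3297431   20.94932939] ((44.441650390625, -1.3278160095214844), (44.10736083984375, 136.03256225585938), 89.7612533569336)
```

View pics/w5.png

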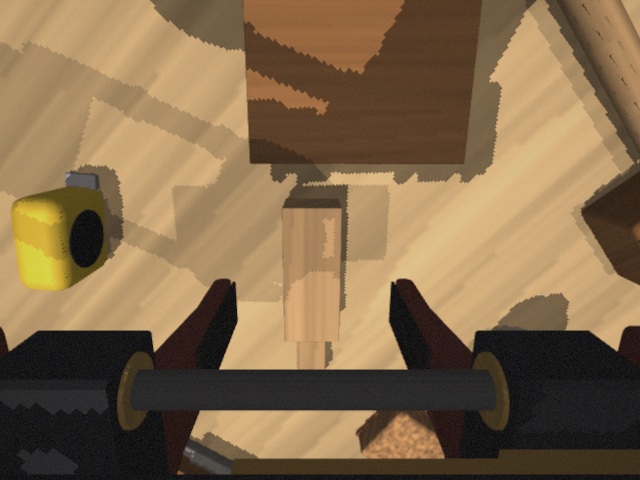

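Wrist view: rail fully out of the rack, tail edge at v≈208, shoulders at v≈342, centred at u≈312, lying straight under the open jaws. Now grip the body near the tail.

```bash
python3 -m crank '[0,0.2,-0.005,0,0,0,0.8, 0,0.4,-0.005,0,0,0,0.8, 0,0.6,-0.005,0,0,0,0.8, 0,0.7,-0.005,0,0,0,0.8, 0,0.7,-0.005,0,0,0,0.8, 0,0.7,-0.005,0,0,0,0.3, 0,0.7,-0.005,0,0,0,0.3, 0,0.7,-0.005,0,0,0,0.3, 0,0.7,-0.005,0,0,0,0.3, 0,0.7,-0.005,0,0,0,0.3]' 40
python3 - <<'E'
from h import *
f=load("w5");s=ctrl.state();p=s["position"];Rt=R.from_quat(s["orientation"]).as_matrix()
for u,v in((282,208),(341,208),(285,342),(339,342)): print((Rt.T@(ray(f,u,v,.04)-p)*1000).round(1))
E
python3 -m crank '[0,-0.1,0,0,0,0,0.3, 0,-0.3,0,0,0,0,0.3, 0,-0.45,0,0,0,0,0.3, 0,-0.5,0,0,0,0,0.3, 0,-0.5,0,0,0,0,0.3]'
python3 - <<'E'
from h import *
s=ctrl.state();p=s["position"];Rt=R.from_quat(s["orientation"]).as_matrix();print(Rt.round(3))
t=np.array([.432,-.0895,p[2]]);print((Rt.T@(t-p)/.2).round(3))
f=ctrl.grab_frame("wrist");cv2.imwrite("pics/w6.png",f["image"]);np.savez("pics/w6.npz",**f)
E
```

```text
time_s: 10.43
position: [0.5059, 0.2255, 0.0149]
orientation: [-0.652, 0.27, -0.272, 0.654]
contact_force: [0.9, 0.3, 4.0]
grip_width: 0.0436
[-23.3 -25.2 -22.7]
[-23.4 -25.1  20.5]
[ 87.2 -25.  -22.4]
[ 87.1 -24.9  21.4]
time_s: 10.85
position: [0.5063, 0.2259, 0.1167]
orientation: [-0.652, 0.269, -0.272, 0.655]
contact_force: [-0.2, 0.2, -1.7]
grip_width: 0.0436
[[ 0.707  0.007  0.707]
 [-0.707  0.003  0.707]
 [ 0.003 -1.     0.007]]
[ 0.852 -0.007 -1.378]
```

```bash
python3 -m crank '[0.1,0,-0.16,0,-0.16,0,0.3, 0.2,0,-0.32,0,-0.3,0,0.3, 0.3,0,-0.48,0,-0.45,0,0.3, 0.4,0,-0.65,0,-0.6,0,0.3, 0.45,0,-0.75,0,-0.63,0,0.3, 0.5,0,-0.8,0,-0.63,0,0.3, 0.5,0,-0.8,0,-0.63,0,0.3]'
cat > t.py <<'E'
from h import *
import sys
s=ctrl.state();p=s["position"];Rt=R.from_quat(s["orientation"]).as_matrix()
a=[float(v) for v in sys.argv[1:]]
t=np.array([a[0],a[1],a[2]]) ;d=Rt.T@(t-p)/.2
yaw=np.degrees(np.arctan2(Rt[1,0],Rt[0,0]))
print("pos",p.round(4),"shift",d.round(3),"yawx",yaw.round(2),"turn",round(-(a[3]-yaw)/45,3),"tilt",Rt[:,1].round(4))
E
python3 t.py .432 -.0895 .117 11.4
```

```text
time_s: 11.48
position: [0.4604, 0.0387, 0.1094]
orientation: [0.7, -0.105, 0.102, -0.699]
contact_force: [-0.7, 0.3, -2.3]
grip_width: 0.0439
pos [0.4604 0.0387 0.1094] shift [ 0.05  -0.036 -0.655] yawx -16.85 turn -0.628 tilt [-0.0046 -0.0013 -1.    ]
```

```bash
python3 -m crank '[0.01,0,-0.15,0,-0.15,0,0.3, 0.02,0,-0.3,0,-0.3,0,0.3, 0.03,-0.02,-0.45,0,-0.45,0,0.3, 0.04,-0.02,-0.58,0,-0.58,0,0.3, 0.05,-0.02,-0.65,0,-0.63,0,0.3, 0.05,-0.02,-0.65,0,-0.63,0,0.3, 0.05,-0.02,-0.65,0,-0.63,0,0.3]'
python3 t.py .432 -.0895 .04 11.4
python3 - <<'E'
from h import *
for n in("side","wrist"):
    f=ctrl.grab_frame(n);cv2.imwrite(f"pics/{n}7.png",f["image"]);np.savez(f"pics/{n}7.npz",**f)
a=cv2.imread("pics/side7.png")[190:370,290:490];b=cv2.imread("pics/wrist7.png")
cv2.imwrite("pics/c7.png",np.hstack([cv2.resize(a,(400,360)),cv2.resize(b,(400,360))]))
E
```

```text
time_s: 12.07
position: [0.4338, -0.0857, 0.1146]
orientation: [-0.703, -0.07, 0.072, 0.704]
contact_force: [-0.9, 0.7, -2.4]
grip_width: 0.0435
pos [ 0.4338 -0.0857  0.1146] shift [-0.012  0.373 -0.018] yawx 11.56 turn 0.004 tilt [-0.0029  0.0015 -1.    ]
```

View pics/c7.png

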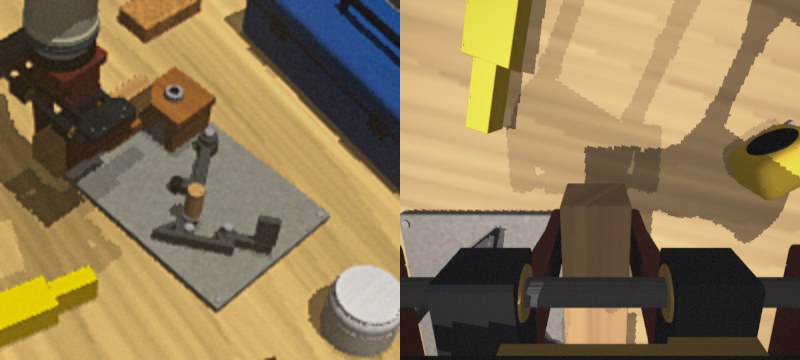

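Left crop (side view): the arm is still hooked at (200,195) in the crop. Right crop (wrist view): the rail is held straight, and its tail shows at (597,230). Now lower it and feed it in.

```bash
python3 -m crank '[-0.012,0.15,-0.025,0,0,0,0.3, -0.012,0.3,-0.025,0,0,0,0.3, -0.012,0.4,-0.025,0,0,0,0.3, -0.012,0.415,-0.025,0,0,0,0.3, -0.012,0.415,-0.025,0,0,0,0.3]'
python3 t.py .4323 -.091 .031 11.4
python3 - <<'E'
from h import *
f=ctrl.grab_frame("scene");p=cloud(f);np.savez("pics/s8.npz",**f);cv2.imwrite("pics/s8.png",f["image"])
y=np.radians(11.4);J=np.array([[np.cos(y),-np.sin(y)],[np.sin(y),np.cos(y)]]);g=(p[...,:2]-[.591,-.0575])@J*1000
m=(g[...,0]>-130)&(g[...,0]<-5)&(abs(g[...,1])<20)&(p[...,2]>.04)
print(m.sum(),g[m].min(0),g[m].max(0),np.median(p[m],0), np.median(p[m][g[m][:,0]>-60],0),np.median(g[m][g[m][:,0]>-60],0))
E
```

```text
time_s: 12.58
position: [0.4321, -0.0902, 0.032]
orientation: [-0.703, -0.071, 0.074, 0.704]
contact_force: [0.4, -0.3, -1.9]
grip_width: 0.0438
pos [ 0.4321 -0.0902  0.032 ] shift [ 0.     0.005 -0.004] yawx 11.76 turn 0.008 tilt [-0.0037  0.0013 -1.    ]
2182 [-129.99021771  -19.97575128] [-17.1296801   19.99621918] [ 0.4715988  -0.07839425  0.29153143] [ 0.55550199 -0.06430185  0.05499628] [-36.2579418    0.08843524]
```

```bash
python3 -m crank '[0.06,0,-0.003,0,0.005,0,0.3, 0.12,0,-0.003,0,0.005,0,0.3, 0.18,0,-0.003,0,0.005,0,0.3, 0.24,0,-0.003,0,0.005,0,0.3, 0.3,0,-0.003,0,0.005,0,0.3, 0.34,0,-0.003,0,0.005,0,0.3, 0.34,0.015,-0.003,0,0.005,0,0.3, 0.34,0.022,-0.003,0,0.005,0,0.3, 0.34,0.022,-0.003,0,0.005,0,0.3]'
python3 t.py .5057 -.0763 .027 11.4
```

```text
time_s: 13.38
position: [0.4952, -0.0792, 0.0285]
orientation: [0.704, 0.066, -0.075, -0.703]
contact_force: [-19.2, -5.2, -2.1]
grip_width: 0.0442
pos [ 0.4952 -0.0792  0.0285] shift [0.055 0.007 0.004] yawx 11.41 turn 0.0 tilt [-0.0124 -0.0019 -0.9999]
```

```bash
python3 - <<'E'
from h import *
o=[]
for n in("scene","side"):
    f=ctrl.grab_frame(n);np.savez(f"pics/{n}9.npz",**f)
    u,v=proj(f,[.58,-.06,.03]).astype(int); o.append(cv2.resize(f["image"][v-50:v+50,u-55:u+55],(400,364),interpolation=cv2.INTER_CUBIC)); print(u,v)
cv2.imwrite("pics/c9.png",np.hstack(o))
f=load("scene9");p=cloud(f)
y=np.radians(11.4);J=np.array([[np.cos(y),-np.sin(y)],[np.sin(y),np.cos(y)]]);g=(p[...,:2]-[.591,-.0575])@J*1000
m=(g[...,0]>-55)&(g[...,0]<10)&(abs(g[...,1])<30)&(p[...,2]>.04)&(p[...,2]<.065)
for x in range(-55,10,5):
    k=m&(abs(g[...,0]-x)<2.5); 
    if k.sum(): print(x,k.sum(),g[k][:,1].min().round(1),g[k][:,1].max().round(1),np.median(p[k][:,2]).round(4))
E
```

```text
308 279
364 256
-55 26 -21.7 20.4 0.0554
-50 50 -23.4 20.1 0.0511
-45 18 -12.7 9.4 0.0564
-40 20 -12.0 9.4 0.0565
-35 15 -12.2 6.0 0.0567
-30 19 -11.8 10.1 0.0574
-25 14 -12.3 8.6 0.0582
-20 18 -11.9 9.3 0.0585
-15 18 -12.4 7.9 0.059
-10 13 -11.7 9.3 0.0607
```

View pics/c9.png

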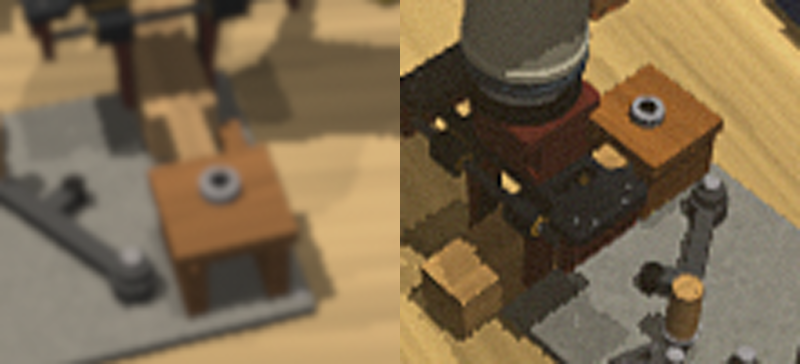

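The rail has slipped back in the grip: its shoulders are at jig x≈-48, in the crop at (185,100), and the tip is just at the mouth. I'll check the pitch numerically before and after.

```bash
python3 - <<'E'
from h import *
y=np.radians(11.4);J=np.array([[np.cos(y),-np.sin(y)],[np.sin(y),np.cos(y)]])
for n,r in(("s8",(-115,0)),("scene9",(-60,5)),("side9",(-190,5)),("side0",(-1,0))):
    f=load(n);p=cloud(f);g=(p[...,:2]-[.591,-.0575])@J*1000
    for x in range(*r,6):
        k=(abs(g[...,0]-x)<3)&(abs(g[...,1])<9)&(p[...,2]>.035)&(p[...,2]<.075)
        if k.sum(): print(n,x,k.sum(),(np.median(p[k][:,2])*1000).round(1),(np.median(g[k][:,1])).round(1))
print(ctrl.state()["joint_positions"],ctrl.state()["position"],ctrl.state()["contact_force"])
E
```

```text
s8 -115 15 55.5 1.1
s8 -109 14 55.7 -2.1
s8 -103 13 56.4 -0.5
s8 -97 16 55.9 -0.4
s8 -91 12 56.6 0.1
s8 -85 15 56.1 0.0
s8 -79 14 55.5 -2.8
s8 -73 16 55.0 1.0
s8 -67 16 55.6 0.6
s8 -61 15 56.0 -0.6
s8 -55 14 55.7 1.0
s8 -49 18 55.4 -0.2
s8 -43 15 55.9 -1.1
s8 -37 18 55.1 0.9
s8 -31 12 55.3 -1.7
s8 -25 19 55.4 0.9
s8 -19 26 53.2 0.3
scene9 -60 14 56.5 -0.4
scene9 -54 17 55.6 0.2
scene9 -48 10 56.7 -1.8
scene9 -42 19 56.9 -1.0
scene9 -36 11 57.0 0.1
scene9 -30 16 58.3 -0.6
scene9 -24 16 58.7 0.6
scene9 -18 13 58.6 0.4
scene9 -12 16 59.8 -1.4
scene9 -6 2 60.7 0.5
scene9 0 1 72.8 1.2
side9 -166 18 43.4 -0.3
side9 -160 16 49.5 -0.9
side9 -154 13 48.4 -1.2
side9 -148 15 47.7 2.7
side9 -142 16 49.7 2.6
side9 -136 13 50.0 0.3
side9 -130 14 50.0 -0.4
side9 -124 14 51.0 0.1
side9 -118 14 51.3 -0.8
side9 -112 13 51.2 0.1
side9 -106 14 51.6 -0.6
side9 -100 12 52.4 0.5
side9 -16 8 58.3 0.1
side9 -10 13 59.1 0.0
side9 -4 21 61.0 0.5
side9 2 20 71.1 -2.3
side0 -1 22 67.4 -0.2
[-0.2233975  -0.11394759  1.77998301 -0.00457937  1.4870182  -1.99292992] [ 0.49513074 -0.07925689  0.02849474] [-17.88983871  -5.65345714  -3.02884393]
```

```bash
python3 -m crank '[-0.03,0,0,0,0,0,0.3, -0.05,0,0,0,0,0,0.3, -0.05,0,0,0,0,0,0.3, -0.05,0,0,0,0,0,0.56, -0.05,0,0,0,0,0,0.65, -0.05,0,0,0,0,0,0.65, -0.05,-0.1,0,0,0,0,0.65, -0.05,-0.3,0,0,0,0,0.65, -0.2,-0.4,0,0,0,0,0.65, -0.27,-0.4,0,0,0,0,0.65, -0.27,-0.4,0,0,0,0,0.65]'
cat > prof.py <<'E'
from h import *
y=np.radians(11.4);J=np.array([[np.cos(y),-np.sin(y)],[np.sin(y),np.cos(y)]])
for n,r in(("scene",(-130,10)),("side",(-190,10))):
    f=ctrl.grab_frame(n);np.savez(f"pics/{n}_l.npz",**f);p=cloud(f);g=(p[...,:2]-[.591,-.0575])@J*1000
    for x in range(*r,8):
        k=(abs(g[...,0]-x)<4)&(abs(g[...,1])<30)&(p[...,2]>.043)&(p[...,2]<.065)
        if k.sum(): print(n,x,k.sum(),(np.median(p[k][:,2])*1000).round(1),g[k][:,1].min().round(1),g[k][:,1].max().round(1))
E
python3 prof.py; python3 t.py .4623 -.085 .03 11.4
```

```text
time_s: 14.4
position: [0.4468, -0.0896, 0.1119]
orientation: [0.704, 0.072, -0.069, -0.703]
contact_force: [0.2, 0.4, 0.3]
grip_width: 0.0566
scene -130 43 51.3 -23.1 19.4
scene -122 48 50.9 -23.0 20.3
scene -114 49 51.5 -22.7 20.2
scene -106 46 50.4 -23.5 20.4
scene -98 45 50.9 -23.3 20.9
scene -90 47 51.6 -22.9 19.8
scene -82 50 51.4 -22.8 20.3
scene -74 48 51.4 -22.3 20.3
scene -66 49 51.0 -23.3 18.9
scene -58 58 51.1 -23.5 21.1
scene -50 46 50.5 -22.2 20.6
scene -42 26 51.8 -12.6 8.9
scene -34 28 51.3 -12.1 8.5
scene -26 30 50.7 -12.9 9.5
scene -18 20 52.0 -12.3 9.3
side -166 45 49.4 -22.4 20.4
side -158 55 50.3 -24.1 21.4
side -150 51 50.7 -24.6 20.0
side -142 50 51.1 -23.3 19.3
side -134 47 50.6 -24.7 23.4
side -126 40 49.8 -23.2 21.4
side -118 28 50.4 -24.5 19.3
side -110 23 50.1 -24.0 -3.2
side -102 30 50.5 -24.8 -2.0
side -94 22 50.5 -24.3 0.1
side -86 24 49.9 -23.9 -0.7
side -78 25 49.6 -23.6 -2.8
side -70 26 49.9 -23.6 -2.0
side -62 25 50.0 -25.1 -1.4
side -54 15 49.5 -22.0 -2.5
side -46 16 49.4 -14.0 1.1
side -38 15 49.5 -12.7 -0.0
side -30 13 50.9 -12.5 -1.7
side -22 19 50.0 -15.2 3.8
side -14 21 49.3 -15.2 7.7
side -6 31 51.0 -29.6 8.1
side 2 36 58.9 -29.5 29.5
pos [ 0.4472 -0.089   0.1094] shift [0.077 0.397 0.005] yawx 11.45 turn 0.001 tilt [ 1.4e-03 -1.0e-04 -1.0e+00]
```

```bash
python3 -m crank '[0.06,0.15,0.005,0,0,0,0.65, 0.06,0.3,0.005,0,0,0,0.65, 0.06,0.4,0.005,0,0,0,0.65, 0.06,0.435,0.005,0,0,0,0.65, 0.06,0.435,0.005,0,0,0,0.65, 0.06,0.435,0.005,0,0,0,0.3, 0.06,0.435,0.005,0,0,0,0.3, 0.06,0.435,0.005,0,0,0,0.3, 0.06,0.435,0.005,0,0,0,0.3]' 50
python3 -m crank '[0.03,0,0,0,0,0,0.3, 0.06,0,0,0,0,0,0.3, 0.09,0,0,0,0,0,0.3, 0.12,0,0,0,0,0,0.3, 0.12,0,0,0,0,0,0.3]'
python3 t.py .505 -.076 .022 11.4
```

```text
time_s: 15.25
position: [0.4596, -0.086, 0.0239]
orientation: [0.704, 0.072, -0.07, -0.703]
contact_force: [1.2, -0.7, 1.8]
grip_width: 0.0439
time_s: 15.67
position: [0.4837, -0.081, 0.0239]
orientation: [0.704, 0.072, -0.07, -0.703]
contact_force: [0.5, -0.8, 5.1]
grip_width: 0.0439
pos [ 0.4837 -0.081   0.0239] shift [0.11  0.01  0.003] yawx 11.47 turn 0.002 tilt [ 2.9e-03 -7.0e-04 -1.0e+00]
```

Inserted 24 mm with no resistance. Continue until the shoulders touch.

```bash
python3 -m crank '[0.03,0,0,0,0,0,0.3, 0.06,0,0,0,0,0,0.3, 0.09,0,0,0,0,0,0.3, 0.1,0,0,0,0,0,0.3, 0.11,0,0,0,0,0,0.3, 0.11,0,0,0,0,0,0.3]'
python3 t.py .505 -.076 .022 11.4
```

```text
time_s: 16.17
position: [0.5044, -0.0768, 0.0239]
orientation: [0.704, 0.071, -0.07, -0.703]
contact_force: [-3.4, -1.1, 6.8]
grip_width: 0.044
pos [ 0.5044 -0.0768  0.0239] shift [0.004 0.01  0.003] yawx 11.47 turn 0.002 tilt [ 1.5e-03 -8.0e-04 -1.0e+00]
```

```bash
python3 -m crank '[0.01,0,0,0,0,0,0.3, 0.02,0,0,0,0,0,0.3, 0.02,0,0,0,0,0,0.3]'
python3 -m crank '[0.01,0,0,0,0,0,0.3, 0.015,0,0,0,0,0,0.3, 0.015,0,0,0,0,0,0.3]'
```

```text
time_s: 16.42
position: [0.5082, -0.0761, 0.0239]
orientation: [0.704, 0.071, -0.07, -0.703]
contact_force: [-3.1, 0.0, 8.0]
grip_width: 0.0436
time_s: 16.67
position: [0.511, -0.0755, 0.0239]
orientation: [0.704, 0.071, -0.07, -0.703]
contact_force: [-3.6, -0.8, 7.4]
grip_width: 0.0438
```

```bash
python3 -m crank '[0.01,0,0,0,0,0,0.3, 0.015,0,0,0,0,0,0.3, 0.015,0,0,0,0,0,0.3]'
python3 -m crank '[0.01,0,0,0,0,0,0.3, 0.015,0,0,0,0,0,0.3, 0.015,0,0,0,0,0,0.3]'; python3 prof.py | grep scene
```

```text
time_s: 16.92
position: [0.5131, -0.0751, 0.0239]
orientation: [0.704, 0.07, -0.071, -0.703]
contact_force: [-7.1, -1.1, 9.1]
grip_width: 0.0437
time_s: 17.17
position: [0.5136, -0.0751, 0.0239]
orientation: [0.704, 0.068, -0.073, -0.703]
contact_force: [-18.1, -4.0, 15.3]
grip_width: 0.0436
scene -106 23 50.5 -12.1 19.3
scene -98 40 50.9 -16.6 20.8
scene -90 43 51.3 -18.0 20.9
scene -82 50 51.0 -20.1 22.0
scene -74 53 51.7 -26.9 22.9
scene -66 90 51.8 -29.7 29.8
scene -58 51 51.0 -23.4 21.1
scene -50 51 51.1 -22.6 20.9
scene -42 49 51.2 -22.7 19.9
scene -34 55 51.3 -22.9 21.2
scene -26 55 51.5 -22.6 19.9
scene -18 44 51.9 -23.1 20.8
```

```bash
python3 -m crank '[-0.005,-0.005,0,0,0,0,0.3, -0.01,-0.01,0,0,0,0,0.3, -0.01,-0.01,0,0,0,0,0.45, -0.01,-0.01,0,0,0,0,0.65, -0.01,-0.01,0,0,0,0,0.65, -0.01,-0.01,0,0,0,0,0.65, -0.01,-0.1,0,0,0,0,0.65, -0.01,-0.3,0,0,0,0,0.65, -0.01,-0.5,0,0,0,0,0.65, -0.2,-0.65,0,0,0,0,0.65, -0.2,-0.65,0,0,0,0,0.3]'
python3 prof.py; python3 - <<'E'
from h import *
o=[]
for n in("scene","side"):
    f=load(n+"_l")
    u,v=proj(f,[.56,-.1,.03]).astype(int); o.append(cv2.resize(f["image"][v-60:v+60,u-66:u+66],(400,364),interpolation=cv2.INTER_CUBIC)); print(u,v)
cv2.imwrite("pics/c10.png",np.hstack(o))
E
```

```text
time_s: 18.18
position: [0.4777, -0.0826, 0.159]
orientation: [0.705, 0.074, -0.068, -0.702]
contact_force: [0.4, -0.2, 0.5]
grip_width: 0.0533
scene -114 1 48.2 1.6 1.6
scene -106 33 51.1 -22.1 19.8
scene -98 48 51.1 -22.2 21.0
scene -90 47 51.2 -22.3 21.0
scene -82 43 51.2 -22.2 21.1
scene -74 52 51.1 -22.5 21.5
scene -66 50 51.0 -22.9 21.0
scene -58 51 51.4 -22.6 20.9
scene -50 54 51.2 -22.5 21.3
scene -42 50 51.4 -22.4 21.5
scene -34 54 51.5 -22.6 21.5
scene -26 53 51.6 -22.2 20.4
scene -18 44 51.7 -21.0 20.7
side -110 56 49.7 -23.9 21.5
side -102 48 50.8 -23.2 21.6
side -94 53 50.5 -24.0 22.2
side -86 44 50.6 -23.7 23.7
side -78 48 49.9 -23.0 23.5
side -70 44 50.2 -24.5 22.0
side -62 50 50.0 -23.9 23.4
side -54 46 50.2 -22.6 22.6
side -46 42 50.2 -22.5 20.1
side -38 51 50.3 -25.7 23.2
side -30 42 50.5 -23.4 22.2
side -22 45 50.2 -23.4 22.2
side -14 43 50.0 -22.9 21.5
side -6 52 50.3 -26.3 27.3
side 2 67 52.7 -29.9 28.1
290 273
366 270
```

View pics/c10.png

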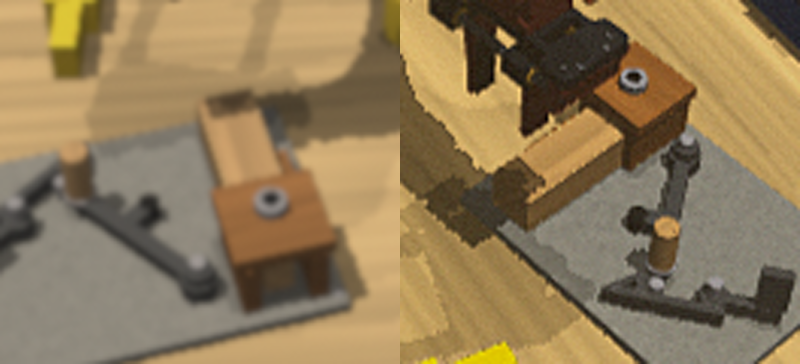

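Crops: the rail is flat in the jig (body x −110..0, y −22..+21), shoulders against the bridge. The arm is still hooked, knob at (75,165) in the left crop, and the paddle is at (775,295) in the right crop. Now the trigger.

```bash
python3 t.py .5876 -.290 .15 45.4; python3 - <<'E'
from h import *
f=load("w3");print(ray(f,432,266,.075))
for n in("scene_l","side_l"):
    p=cloud(load(n));m=(p[...,2]>.06)&(p[...,2]<.082)&(np.hypot(p[...,0]-.608,p[...,1]+.268)<.035);print(n,np.median(p[m],0))
E
```

```text
pos [ 0.4778 -0.0822  0.1546] shift [ 0.332  0.027 -1.127] yawx 11.45 turn -0.754 tilt [ 0.0053 -0.001  -1.    ]
[ 0.60908461 -0.26910664  0.075     ]
scene_l [ 0.61377869 -0.26693233  0.07097466]
side_l [ 0.60507934 -0.26908908  0.07043146]
```

```bash
python3 -m crank '[0.33,0,-1,0,-0.75,0,0, 0.33,0,-1,0,-0.75,0,0, 0.33,0,-1,0,-0.75,0,0, 0.33,0,-1,0,-0.75,0,0, 0.33,0,-1,0,-0.75,0,0, 0.33,0,-1,0,-0.75,0,0, 0.33,0,-1,0,-0.75,0,0, 0.33,0,-1,0,-0.75,0,0]' 20
python3 t.py .5876 -.290 .042 45.4
```

```text
time_s: 18.95
position: [0.6045, -0.1995, 0.1475]
orientation: [0.67, 0.24, -0.254, -0.655]
contact_force: [0.6, -0.3, 0.1]
grip_width: 0.0002
pos [ 0.6045 -0.1995  0.1475] shift [-0.346  0.54  -0.28 ] yawx 40.89 turn -0.1 tilt [-0.0122 -0.0269 -0.9996]
```

```bash
python3 -m crank '[-0.2,-0.03,-0.2,0,0,0,0, -0.39,-0.03,-0.33,0,0,0,0, -0.39,-0.03,-0.33,0,0,0,0, -0.39,-0.03,-0.33,0,0,0,0]'
python3 t.py .5876 -.290 .042 45.4
```

```text
time_s: 19.28
position: [0.6073, -0.2567, 0.156]
orientation: [0.686, 0.212, -0.235, -0.655]
contact_force: [0.2, -0.3, -0.3]
grip_width: 0.0006
pos [ 0.6073 -0.2567  0.156 ] shift [-0.153  0.579 -0.056] yawx 36.79 turn -0.191 tilt [-0.0175 -0.0516 -0.9985]
```

```bash
python3 -m crank '[0,0,0,0,0,0,0, 0,0,0,0,0,0,0, 0,0,0,0,0,0,0]'
python3 t.py .5876 -.290 .042 45.4; python3 -c "
from cell import ctrl
print(ctrl.state()['joint_positions'])"
```

```text
time_s: 19.53
position: [0.6078, -0.255, 0.1558]
orientation: [0.685, 0.212, -0.236, -0.655]
contact_force: [-0.2, 0.3, -0.1]
grip_width: 0.0007
pos [ 0.6078 -0.255   0.1558] shift [-0.16   0.579 -0.062] yawx 36.93 turn -0.188 tilt [-0.0176 -0.0508 -0.9986]
[-0.42045418  0.24567162  1.17796891 -0.05414122  1.71309599 -2.64429137]
```

```bash
python3 -m crank '[0,0,0,0,0.9,0,0, 0,0,0,0,0.9,0,0, 0,0,0,0,0.9,0,0, 0,0,0,0,0.9,0,0, 0,0,0,0,0.9,0,0, 0,0,0,0,0.9,0,0, 0,0,0,0,0.9,0,0]'
cat > t2.py <<'E'
from h import *
import sys
s=ctrl.state();p=s["position"];Rt=R.from_quat(s["orientation"]).as_matrix();a=[float(v) for v in sys.argv[1:]]
y=np.radians(a[3]);x=np.array([np.cos(y),np.sin(y),0]);Y=np.array([0,0,-1.]);G=np.column_stack([x,Y,np.cross(x,Y)])
print("pos",p.round(4),"shift",(Rt.T@(np.array(a[:3])-p)/.2).round(3),"rot",(R.from_matrix(Rt.T@G).as_rotvec()/(np.pi/4)).round(3),"j6",s["joint_positions"][5],"F",s["contact_force"].round(1))
E
python3 t2.py .585 -.2925 .15 -44.6
```

```text
time_s: 20.12
position: [0.608, -0.2548, 0.1559]
orientation: [0.725, -0.028, 0.017, -0.688]
contact_force: [-0.1, 0.1, -0.4]
grip_width: 0.0001
pos [ 0.608  -0.2548  0.1559] shift [-0.102  0.041 -0.194] rot [0.07  0.909 0.006] j6 -1.9345522959437653 F [-0.1  0.1 -0.4]
```

```bash
python3 -m crank '[-0.1,0.04,-0.19,0.07,0.91,0,0, -0.1,0.04,-0.19,0.07,0.91,0,0, -0.1,0.04,-0.19,0.07,0.91,0,0, -0.1,0.04,-0.19,0.07,0.91,0,0, -0.1,0.04,-0.19,0.07,0.91,0,0, -0.1,0.04,-0.19,0.07,0.91,0,0, -0.1,0.04,-0.19,0.07,0.91,0,0]'
python3 t2.py .585 -.2925 .046 -44.6
```

```text
time_s: 20.7
position: [0.5854, -0.2924, 0.1501]
orientation: [0.654, -0.266, 0.27, -0.654]
contact_force: [0.4, -0.0, -0.0]
grip_width: 0.0004
pos [ 0.5854 -0.2924  0.1501] shift [-0.003  0.521 -0.003] rot [-0.002  0.002  0.006] j6 -1.3089905314564605 F [ 0.4 -0.  -0. ]
```

```bash
python3 -m crank '[0,0.2,0,0,0,0,0, 0,0.4,0,0,0,0,0, 0,0.52,0,0,0,0,0, 0,0.52,0,0,0,0,0, 0,0.52,0.03,0,0,0,0, 0,0.52,0.06,0,0,0,0, 0,0.52,0.08,0,0,0,0, 0,0.52,0.1,0,0,0,0, 0,0.52,0.1,0,0,0,0]'
python3 t2.py .609 -.2685 .046 -44.6; python3 -m crank '[0,0,0.015,0,0,0,0, 0,0,0.03,0,0,0,0, 0,0,0.03,0,0,0,0]'
```

```text
time_s: 21.45
position: [0.6015, -0.2788, 0.0489]
orientation: [0.655, -0.264, 0.271, -0.654]
contact_force: [0.2, 0.4, -0.4]
grip_width: 0.0003
pos [ 0.6015 -0.2788  0.0489] shift [-0.009  0.015  0.063] rot [-0.002  0.004  0.011] j6 -1.2801459934436639 F [ 0.2  0.4 -0.4]
time_s: 21.7
position: [0.6044, -0.2757, 0.0481]
orientation: [0.655, -0.265, 0.271, -0.653]
contact_force: [-2.2, -3.7, 3.4]
grip_width: 0.0011
```

```bash
python3 -m crank '[0,0,0.015,0,0,0,0, 0,0,0.03,0,0,0,0, 0,0,0.045,0,0,0,0, 0,0,0.05,0,0,0,0]'
python3 -m crank '[0,0,0.01,0,0,0,0, 0,0,0.015,0,0,0,0, 0,0,0.015,0,0,0,0]'
python3 - <<'E'
from h import *
f=ctrl.grab_frame("side");p=cloud(f);pv=np.array([.6415,-.1055]);y=np.radians(11.4);J=np.array([[np.cos(y),-np.sin(y)],[np.sin(y),np.cos(y)]])
for q in(.2,.8):
    h=pv+.12*J@[-np.cos(q-.2),-np.sin(q-.2)]; m=(np.hypot(p[...,0]-h[0],p[...,1]-h[1])<.015)&(p[...,2]>.06)&(p[...,2]<.085);print(q,m.sum())
E
```

```text
time_s: 22.03
position: [0.6095, -0.2697, 0.0473]
orientation: [0.656, -0.267, 0.269, -0.652]
contact_force: [-11.7, -10.4, 6.3]
grip_width: 0.0001
time_s: 22.28
position: [0.6096, -0.2697, 0.0473]
orientation: [0.657, -0.269, 0.269, -0.651]
contact_force: [-15.7, -12.7, 8.4]
grip_width: 0.0004
0.2 79
0.8 0
```

The arm has snapped over: the knob is now where q≈0.2 would put it. Back off and check.

```bash
python3 -m crank '[0,0,-0.05,0,0,0,0, 0,0,-0.12,0,0,0,0, 0,0,-0.2,0,0,0,0, 0,-0.2,-0.2,0,0,0,0, 0,-0.4,-0.2,0,0,0,0, 0,-0.6,-0.2,0,0,0,0, 0,-0.6,-0.2,0,0,0,0, 0,-0.6,-0.2,0,0,0,0]'
python3 prof.py; python3 - <<'E'
from h import *
pv=np.array([.6415,-.1055]);y=np.radians(11.4);J=np.array([[np.cos(y),-np.sin(y)],[np.sin(y),np.cos(y)]])
o=[]
for n in("scene","side"):
    f=load(n+"_l");p=cloud(f)
    m=(p[...,2]>.066)&(p[...,2]<.085)&(np.hypot(p[...,0]-.53,p[...,1]+.13)<.04);v=J.T@(np.median(p[m],0)[:2]-pv);print(n,m.sum(),"q",np.arctan2(-v[1],-v[0])+.2,np.hypot(*v))
    u,v=proj(f,[.56,-.1,.03]).astype(int); o.append(cv2.resize(f["image"][v-60:v+60,u-66:u+66],(400,364),interpolation=cv2.INTER_CUBIC))
cv2.imwrite("pics/c11.png",np.hstack(o)); print(ctrl.state()["contact_force"])
E
```

```text
time_s: 23.0
position: [0.5858, -0.2938, 0.1702]
orientation: [0.655, -0.264, 0.272, -0.654]
contact_force: [0.2, -0.6, 0.1]
grip_width: 0.0005
scene -114 1 47.8 -12.7 -12.7
scene -106 29 51.9 -20.9 22.0
scene -98 50 51.6 -21.2 22.5
scene -90 46 52.0 -21.0 22.6
scene -82 45 51.9 -20.2 22.4
scene -74 56 51.7 -21.7 21.9
scene -66 47 51.4 -21.2 23.2
scene -58 52 52.0 -21.2 21.8
scene -50 53 51.8 -21.1 22.2
scene -42 48 51.6 -20.7 21.9
scene -34 57 51.7 -21.8 23.0
scene -26 51 51.7 -21.2 22.6
scene -18 47 52.3 -21.3 21.6
side -118 1 55.5 0.6 0.6
side -110 59 50.2 -24.0 23.9
side -102 39 51.0 -23.5 22.3
side -94 48 50.1 -23.1 22.7
side -86 54 49.9 -23.7 25.8
side -78 49 50.8 -21.9 23.3
side -70 46 50.2 -22.5 23.0
side -62 52 50.4 -22.1 23.0
side -54 43 51.0 -22.4 22.6
side -46 48 50.8 -21.6 21.6
side -38 47 51.9 -21.6 23.9
side -30 43 51.2 -23.2 23.8
side -22 44 51.0 -23.2 20.9
side -14 43 50.6 -21.9 24.1
side -6 63 51.3 -28.3 28.6
side 2 60 51.9 -29.8 28.9
scene 76 q 0.2027515713235488 0.11312569894339025
side 67 q 0.21328245738429016 0.12432874771372435
[-0.50390876  0.45391635 -0.1539066 ]
```

View pics/c11.png

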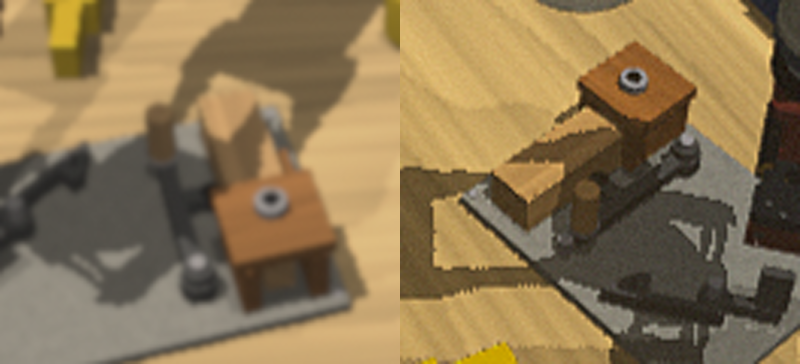

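Crops: the arm nose is pressed on the rail (knob at (160,130) in the left crop), the rail is against the fence and the bridge, and the gripper is clear.

```bash
python3 -c "
from cell import ctrl
print(ctrl.sign_off())"
```

```text
the job is handed in; nothing more can be done
None
```

The rail is clamped in the boring jig and the job is handed in. It took about 23 s of robot time, against the 72 s limit.

**What I did**
- **Clamp arm:** I pulled it back to q ≈ 0.86 and eased it onto the hook. It stayed latched at 0.80 with nothing holding it.
- **Rail:** I drew it out of the rack by the tenon, regripped it by the body and fed it in tenon first. I pressed the shoulders to the bridge (about 18 N) and released it.
- **Trigger:** I pressed the paddle and the arm snapped over. The gripper is now clear and touching nothing.

**Last checks**
- **Clamp:** the two cameras put the arm at q ≈ 0.20 and 0.21, which is the clamping position.
- **Rail:** it lies flat with its top about 52 mm above the bench. The body is at x ≈ −110 to 0 and y ≈ −21 to 22 mm in jig axes, and it shifted about 1 mm onto the fence when clamped.
- **Camera disagreement:** the two cameras differ by 5 to 8 mm along x on edges, so the pressing force is the better evidence that the shoulders are seated.

**What went wrong and was mended**
- On the first feed the rail was held about 4 mm too high. The tenon apparently caught the bridge, and the rail slipped back about 37 mm and tilted. I set it down on the base, regripped it and slid it in.
- On the way to the trigger the last joint came to its limit (−2.644 of −2.65 rad) without passing it. I turned the tool round and pushed from another side.

I kept clear of the other things on the bench but did not measure them again at the end.

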